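# Take the length of a bearing plate with a spring tape and lock it

## Robot

A 6-joint arm with a two-finger parallel gripper is mounted at the origin on a cart in front of the work surface, level with it; the furniture and walls round the work are solid. World frame = base frame: x ahead of the robot, y to its left, z up, the work surface at z = 0. Lengths are in m, angles in rad, forces in N, time in s.
With the tool pointing down it reaches from about 0.25 to 0.725 m from the base axis. Payload 4 kg.
Tool frame: the origin (TCP) lies on the front face of the gripper's body, between the roots of the fingers; the fingertips stand 73 mm ahead of it and the grasp point (between the pads) lies 54 mm ahead of it; z points along the fingers, y is the line along which they close (so a half turn about z gives the same grasp; the last joint's range is limited). The gripper opens to 85 mm and grips with 20 to 120 N. Pads are 22 mm wide; open, the fingers measure 114 mm over their backs; the gripper's body (76 mm by 85 mm) begins 54 mm behind the grasp point. The pads swing forward as they close: fully open they stand 13 mm farther back than shut.
Start: joints at [1.33, 0.241, 0.005, 1.335, 0, 1.571], TCP at [0.119, 0.486, 0.304] pointing down, gripper open.
Joint ranges: [-2.72, 2.72], [-1.05, 1.87], [-1.09, 1.28], [-1.99, 2.15], [-1.42, 1.44], [-3.14, 3.14]. Speed limits (rad/s): [2.79, 2.79, 3.14, 3.14, 3.14, 3.14].

## Interface

Orientations are given as a unit quaternion [x, y, z, w].
In Python, from workcell import bot gives the robot as it stands. The module is installed in compiled form; this text tells all that it offers.
- The arm moves only by the tool step_arm, never from a script. Its argument "rows" is a list of rows, each a list of 2 entries, a list of its own where there are three numbers: the shift along the tool's x, y, z in mm, then the turn about the tool's z in degrees. A call has 1 to 12 rows; each row is the pose to reach, as a shift and turn from the pose commanded when the call began, along the tool's axes at that moment; what a row does not reach only later rows make up. A row lasts 1/8 s, in which the tool goes at most 62.5 mm and 10.7 degrees, less where a joint would pass 70% of its speed; a pose out of reach is approached as far as the arm can. A call with a gripper value outside its range is refused whole. "claw" is the gripper's target within -1 to 1 (shut at 1, half-way at 0, fully open at -1), set as the call begins (left out, the last holds). The fingers move at their own pace and stop on an object; the grip force is fixed at half the most. Time passes only in rows, so rows that repeat a pose let the fingers close. It gives the time, the measured TCP pose, the force, the opening and the grip force at its end, in the units of the state.
- bot.get_obs(): the state, without advancing time (a new reading comes with each control period).
- bot.camera(name): name is "scene" or "top" or "wrist"; returns (picture, depth): 400x640x3 uint8, red, green, blue; 400x640 float32, m along the optical axis (not along the pixel's ray), 0 where there is no reading.
- bot.camera_params(name): a dict with "fx", "fy", "cx", "cy" (pixels), "pose" (4x4, takes a point from camera to world coordinates). Camera axes: x right, y up, looking along -z (the intrinsics and any distortion apply to the point x, -y, -z); pixel columns grow to the right and rows downward; lengths in m; the calibration is good to about 2 mm. A picture is of the moment at which its call begins: read the wrist's pose just before it. camera_params takes no time and is no camera call; for the wrist camera it gives the pose at the moment of the call.
- bot.job_done(): hands the job in; it is judged then, once.
Trained networks look in the newest picture that a camera, given by its name, has taken for a name from the list of things; names that differ only in an ending like _2 or _b are one class to them, and where a whole thing is asked for, a point or a joint stands for the part that bears it (a point fixed in the world has none). Each returns a list of dicts, best first, with "score" (0 to 1); they miss things now and then, are a little off and sometimes report something else, mostly with a low value. They report only what shows in the picture. A call takes as long as a camera call.
- bot.trace(target, camera): "pixels" (400x640 bool, what is visible of it) and "uv" ([column, row] in pixels, amid what is visible of it).
The state is a dict: "clock": time; "joint_pos": joint angles; "joint_vel": joint speeds; "tau": joint torques, N m; "eef_pos": TCP position; "tool_rot": TCP orientation; "ft_force": force on the tool from outside, world axes, zero at the start; "ft_torque": the same for the moment, N m; "grip_width": finger opening in m; "grasp_force": force on a finger pad.
Only numpy, scipy, OpenCV 4.12 (cv2) and the standard library are available. Lean on these libraries where they do the work, as an engineer would, in place of code of your own. Each camera call takes 0.05 s, during which the arm holds its last target. There are 200 camera calls.

## Task

Take the length of the steel bearing plate with the pocket tape: tip the tape nose-down to catch its end hook over the plate's far edge, draw the case back against the spring, stand it on the worktop square behind the plate so that the spring holds its nose flush against the near edge, and there press the thumb lock firmly all the way down. Then lift the locked tape off and stand it upright on the worktop beside the plate, hook well clear of it and the length still set. Work gently: do not drag the plate, strain the hook or hammer the lock, and leave the other things standing where they are.

Things in the scene. Friction and masses are not known exactly. Their poses are not given: they have to be found in the camera images.
- plate: The part to be measured: a loose flat steel plate with a small bolt hole at each corner, 150 mm long (its x axis, which points roughly away from the robot), 100 mm wide (y), 12 mm thick, 1.3 to 1.8 kg, flat on the worktop. Origin: centre of its underside. A pull of more than about 6 N drags it.
- plate_far (a point): Middle of the plate's far top edge (at x = +75 mm, z = 12 mm in the plate's frame): the hook goes over this edge. With the case level over the plate the hook hangs above its top; wound in and tipped nose-down 0.6 rad (33 degrees) it reaches 5 mm below with the case 3 mm clear; drawn out farther it needs less tilt.
- plate_near (a point): Middle of the plate's near top edge (x = -75 mm, z = 12 mm in the plate's frame): the nose of the tape case is to bear against the upright face below this edge.
- tape: Pocket tape measure, 0.21 to 0.34 kg: a grey plastic case with flat sides, 68 mm long from x = -34 to +34 mm, 30 mm wide (y), 60 mm high, standing on its flat sole. Origin: middle of the sole; x points out of the nose, where the white blade comes out, z up. Grip it across its 30 mm width, about 35 mm above the sole and near x = 0. The nose face below the mouth is upright, 13 mm high.
- mouth (a point): Foot of the blade at the case's nose: tape frame x = +34 mm, z = 13 mm (underside of the blade, 1 mm above the plate's top when both stand on the worktop). The distance from here to hook is the length that the tape has taken: 150 mm when hook and nose both bear on the plate.
- hook (a point): Steel hook at the blade's end: 18 mm wide, 2 mm thick, hanging 10 mm below the blade's underside, square to the blade. Origin: on its inner face (towards the case) where that meets the blade's underside, on the blade's middle line, 20 mm ahead of the mouth while the blade is wound in (tape frame x = +54, z = 13 mm). Axes as the tape's.
- blade: The white blade with its end hook, one piece; straight and stiff, 16 mm wide, 1.6 mm thick. Origin: at mouth while wound in, moving out with the blade; axes as the tape's.
- blade_slide (a joint): How far the blade is drawn out beyond its wound-in state (m, 0 to 0.165; 0.130 when the plate's 150 mm are taken). The blade slides only along the case's x axis. A spring pulls it in, with 3.3 N wound in and 4.1 N at 0.130, until the lock holds it.
- lock: The thumb lock, the black ribbed block on the shoulder of the case. Origin: 16 mm below lock_top.
- lock_slide (a joint): Travel of the thumb lock (m): 0 = up, free; 0.006 = fully down, locked. It slides down stiffly (7 to 8 N), from 3.6 mm on its brake shoe bears on the blade too, and it takes about 15 N to get it home. It stays where it is left; pushed down only part of the way it lets the blade slip.
- lock_top (a point): Ribbed top of the thumb lock; origin: middle of its top face. A black block 18 mm (x) by 16 mm (y) standing out of the shoulder of the case at tape frame x = +16.5 mm, 66.7 mm above the sole when up (6.7 mm above the top of the case). It is pressed straight down.
- vial_a: Bystander: plastic sample vial, 30 mm across, 64 mm high, standing. Origin: centre of its underside.
- tin_a: Bystander: white moisture tin, 58 mm across, 27 mm high. Origin: centre of its underside.
- weight_a: Bystander: 23 mm metal calibration weight with a knob, 24 mm high. Origin: centre of its underside.

How it is judged:
On the way, in this order (a step that is already met when the one before it is completed fails the run):
1. The hook holds on the plate's far edge and the blade is drawn out under spring tension, unlocked (contact force between blade and plate above 1.5 N and distance between mouth and hook above 0.08 m and x of hook in the frame of plate above 0.07 m and value of joint lock_slide below 0.003 m), for 0.2 s.
2. The case stands on the worktop square behind the plate, its nose on the near edge (within 3 mm), the hook still on the far edge, the lock still up (height (world z) of tape below 0.004 m and angle between tape's own z axis and vertical below 0.06 rad and x of mouth in the frame of plate between -0.0785 and -0.072 m and x of hook in the frame of plate between 0.072 and 0.0785 m and angle between the x axis of tape and the x axis of plate, either way round below 0.1 rad and contact force between blade and plate above 1 N and value of joint lock_slide below 0.003 m), for 0.2 s.
3. The thumb lock is pressed fully down there, with the tape still on both edges (height (world z) of tape below 0.004 m and angle between tape's own z axis and vertical below 0.06 rad and x of mouth in the frame of plate between -0.0785 and -0.072 m and x of hook in the frame of plate between 0.072 and 0.0785 m and angle between the x axis of tape and the x axis of plate, either way round below 0.1 rad and distance between mouth and hook between 0.1475 and 0.1525 m and value of joint lock_slide above 0.0053 m), for 0.2 s.
At the end, for the whole second after the job is handed in: The tape stands upright on the worktop (sole within 4 mm of it, tilt under 0.06 rad), let go and at rest, touching nothing of the plate, its hook more than 110 mm (horizontally) from the plate's centre; the lock is down (over 5 mm) and the distance from mouth to hook is 150 mm within 2.5 mm (height (world z) of tape below 0.004 m and angle between tape's own z axis and vertical below 0.06 rad and distance between mouth and hook between 0.1475 and 0.1525 m and value of joint lock_slide above 0.005 m and horizontal distance between hook and plate above 0.11 m and contact force between tape and plate below 0.05 N and contact force between the fingers and tape below 0.05 N and linear speed of tape below 0.01 m/s).
It fails at once if the plate is dragged more than 8 mm from where it lay (distance of plate from where it was at the start of the episode above 0.008 m).
It fails at once if the hook or blade is strained: more than 15 N between it and the plate (contact force between blade and plate above 15 N).
It fails at once if the thumb lock is hammered: more than 30 N on it (contact force between the fingers and lock above 30 N).
It fails at once if a bystander is moved more than 15 mm (distance of any of vial_a, tin_a, weight_a from where it was at the start of the episode above 0.015 m).
It also fails if it takes over 62 s, if anything falls off the work surface, if the arm or the gripper's body presses on something with over 40 N, if the wrist force passes 120 N, or if a joint passes its speed limit or range.

## Working session

There is one attempt and no reset: what is moved stays moved. The work goes in short steps, Python scripts to look and compute and a tool call to move; the robot and the scene stay as the last step left them, time stands still between calls to the robot, and variables do not carry over. Pictures are saved under pics/ and viewed, at most 11 in all, crops included, and the job is handed in when it is done.

Besides the shell and the picture viewer there is one more tool, called after "Emit:" as name(argument=value, ...), one argument or row to a line, values as JSON. step_arm: Moves the arm, as the interface text tells. Its arguments: {"type":"object","properties":{"rows":{"type":"array"},"claw":{"type":"number"}},"required":["rows"]}

```bash
mkdir -p pics; cat > h.py <<'E'
import numpy as np,cv2
from workcell import bot
def pts(cam,mask,depth,P):
    v,u=np.nonzero(mask&(depth>0)); d=depth[v,u]
    c=np.stack([(u-P['cx'])/P['fx']*d,-(v-P['cy'])/P['fy']*d,-d,np.ones_like(d)])
    return (P['pose']@c)[:3].T
def look(cam,names,save=None):
    P=bot.camera_params(cam); im,d=bot.camera(cam); out={}
    if save: cv2.imwrite(f'pics/{save}.png',im[:,:,::-1])
    for n in names:
        r=bot.trace(n,cam)
        if r:
            p=pts(cam,r[0]['pixels'],d,P); out[n]=p
            print(n,round(r[0]['score'],2),np.round(r[0]['uv']),'n',len(p),'med',np.round(np.median(p,0),4) if len(p) else '', 'p2',np.round(np.percentile(p,2,0),3),'p98',np.round(np.percentile(p,98,0),3))
        else: print(n,'none')
    return im,d,P,out
def rect(p):
    r=cv2.minAreaRect((p[:,:2]*1000).astype(np.float32)); return r
E
python3 - <<'E'
from h import *
im,d,P,o=look('top',['plate','tape','hook','lock','blade','vial_a','tin_a','weight_a'],'top0')
for n in ['plate','tape','lock','blade']:
    if n in o:
        p=o[n]; z=p[:,2]; m=abs(z-np.percentile(z,90))<.006; print(n,rect(p[m]))
s,_=bot.camera('scene'); cv2.imwrite('pics/scene0.png',s[:,:,::-1])
ob=bot.get_obs(); print(ob['tool_rot'],ob['ft_force'],ob['clock'],ob['grip_width'])
E
```

```text
plate 0.78 [277. 221.] n 2191 med [0.5605 0.0786 0.0133] p2 [0.49  0.026 0.009] p98 [0.633 0.131 0.017]
tape 0.97 [372. 229.] n 379 med [ 0.5353 -0.1652  0.0558] p2 [ 0.501 -0.181  0.013] p98 [ 0.582 -0.151  0.07 ]
hook 0.43 [370. 214.] n 30 med [ 0.5773 -0.1681  0.0169] p2 [ 0.57  -0.173  0.014] p98 [ 0.585 -0.163  0.021]
lock none
blade none
vial_a 0.52 [372. 230.] n 461 med [ 0.5327 -0.1651  0.054 ] p2 [ 0.497 -0.181 -0.001] p98 [ 0.585 -0.15   0.07 ]
tin_a 0.65 [420. 156.] n 388 med [ 0.7368 -0.2934  0.0274] p2 [ 0.712 -0.319  0.013] p98 [ 0.763 -0.269  0.032]
weight_a 0.45 [200. 254.] n 78 med [0.4676 0.2727 0.0171] p2 [0.457 0.265 0.001] p98 [0.478 0.287 0.027]
plate ((561.6641235351562, 78.94530487060547), (99.97295379638672, 149.87733459472656), 78.23077392578125)
tape ((533.8693237304688, -165.43214416503906), (24.877853393554688, 46.510963439941406), 89.53070831298828)
[ 1.20108571e-01  9.92760762e-01 -2.19390146e-05 -7.25163914e-07] [ 0.46517696 -0.61810363  0.32760543] 0.5 0.08533120143598283
```

View pics/top0.png

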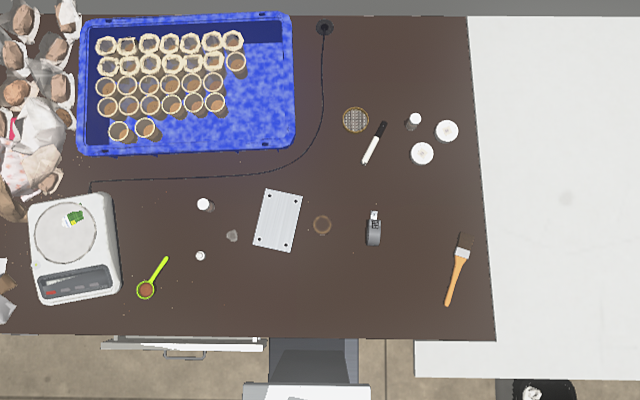

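View pics/scene0.png

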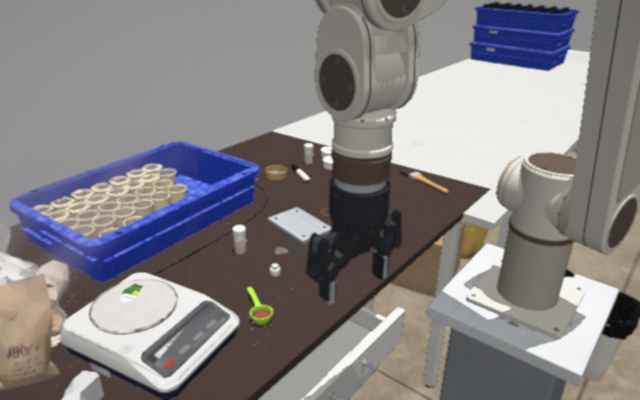

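```bash
cat >> h.py <<'E'
from scipy.spatial.transform import Rotation as R
def plan(x,y,z,yaw=None,ob=None):
    "yaw deg: desired tape x dir (=-tool x). z is TCP height"
    ob=ob or bot.get_obs(); M=R.from_quat(ob['tool_rot']).as_matrix(); e=np.array(ob['eef_pos'])
    dl=M.T@(np.array([x,y,z])-e)*1000
    cur=np.degrees(np.arctan2(-M[1,0],-M[0,0])); t=0 if yaw is None else -((yaw-cur+180)%360-180)
    print('eef',np.round(e,4),'yaw',round(cur,2),'tilt',np.round(M[:,2],3),'-> shift',np.round(dl,1),'turn',round(t,2),'clock',ob['clock'],'F',np.round(ob['ft_force'],1),'w',round(ob['grip_width'],4),'g',round(ob['grasp_force'],1))
E
python3 - <<'E'
from h import *
plan(.50,-.165,.25,0)
P=bot.camera_params('wrist'); ob=bot.get_obs(); M=R.from_quat(ob['tool_rot']).as_matrix()
print(M.T@(P['pose'][:3,3]-ob['eef_pos']), M.T@P['pose'][:3,:3],P['fx'])
E
```

```text
eef [0.1192 0.4856 0.3039] yaw -13.8 tilt [-0. -0. -1.] -> shift [-524.9 -541.    53.9] turn -13.8 clock 0.5 F [ 0.5 -0.6  0.3] w 0.0853 g 0.0
[ 0.08349285 -0.00117037 -0.07067202] [[ 3.86662871e-04  9.45586862e-01  3.25369538e-01]
 [ 9.99999261e-01 -7.40702468e-04  9.64244958e-04]
 [ 1.15277938e-03  3.25368925e-01 -9.45586450e-01]] 291.3627247951335
```

Emit:
step_arm(
  rows=[
    [[-554, -534, 54], -13.8],
    [[-554, -534, 54], -13.8],
    [[-554, -534, 54], -13.8],
    [[-554, -534, 54], -13.8],
    [[-554, -534, 54], -13.8],
    [[-554, -534, 54], -13.8],
    [[-554, -534, 54], -13.8],
    [[-554, -534, 54], -13.8],
    [[-554, -534, 54], -13.8],
    [[-554, -534, 54], -13.8],
    [[-554, -534, 54], -13.8],
    [[-554, -534, 54], -13.8],
  ],
  claw=-1,
)

```text
clock: 2.0
eef_pos: [0.5183, -0.1473, 0.2516]
tool_rot: [0.0, 1.0, 0.0, 0.0]
ft_force: [1.3, 0.0, -0.0]
grip_width: 0.0851
grasp_force: 0.0
```

Emit:
step_arm(
  rows=[
    [[0, 0, 0], 0],
    [[0, 0, 0], 0],
  ],
)

```text
clock: 2.25
eef_pos: [0.5169, -0.1452, 0.251]
tool_rot: [0.0, 1.0, 0.0, -0.001]
ft_force: [-1.2, 0.2, 0.0]
grip_width: 0.0858
grasp_force: 0.0
```

```bash
python3 - <<'E'
from h import *
plan(.53,-.165,.25,0)
im,d,P,o=look('wrist',['tape','hook','lock','blade','mouth'],'w1')
for n,lo,hi in [('tape',.055,.065),('tape',.0,.03),('lock',.062,.072),('hook',.01,.02)]:
    if n in o:
        p=o[n]; m=(p[:,2]>lo)&(p[:,2]<hi); 
        if m.sum()>5: print(n,lo,rect(p[m]),p[m][:,:2].min(0),p[m][:,:2].max(0))
E
```

```text
eef [ 0.5169 -0.1452  0.251 ] yaw -0.04 tilt [-0.002  0.001 -1.   ] -> shift [-13.2 -19.8   1. ] turn -0.04 clock 2.25 F [-1.2  0.2  0. ] w 0.0858 g 0.0
tape 0.8 [297. 199.] n 2222 med [ 0.5219 -0.1664  0.057 ] p2 [ 0.497 -0.181  0.014] p98 [ 0.583 -0.152  0.067]
hook 0.5 [299. 235.] n 76 med [ 0.5833 -0.1695  0.0159] p2 [ 0.58  -0.178  0.009] p98 [ 0.587 -0.162  0.017]
lock 0.6 [298. 226.] n 294 med [ 0.5448 -0.1675  0.0666] p2 [ 0.538 -0.175  0.059] p98 [ 0.554 -0.16   0.068]
blade none
mouth 0.93 [300. 195.] n 2218 med [ 0.5214 -0.1664  0.057 ] p2 [ 0.497 -0.181  0.013] p98 [ 0.582 -0.152  0.067]
tape 0.055 ((532.221435546875, -167.03994750976562), (29.708345413208008, 49.85363006591797), 86.26026153564453) [ 0.50667352 -0.18174296] [ 0.55763524 -0.15111569]
tape 0.0 ((542.1068115234375, -169.97296142578125), (35.138240814208984, 90.91280364990234), 86.81717681884766) [ 0.49636272 -0.1861143 ] [ 0.58751234 -0.15044107]
lock 0.062 ((546.4261474609375, -167.50759887695312), (15.259883880615234, 16.238176345825195), 88.26028442382812) [ 0.53829479 -0.17529448] [ 0.55438226 -0.15973078]
hook 0.01 ((583.8109130859375, -170.67759704589844), (7.19204044342041, 16.79897117614746), 3.784470796585083) [ 0.5797436  -0.17904457] [ 0.58751234 -0.16252372]
```

View pics/w1.png

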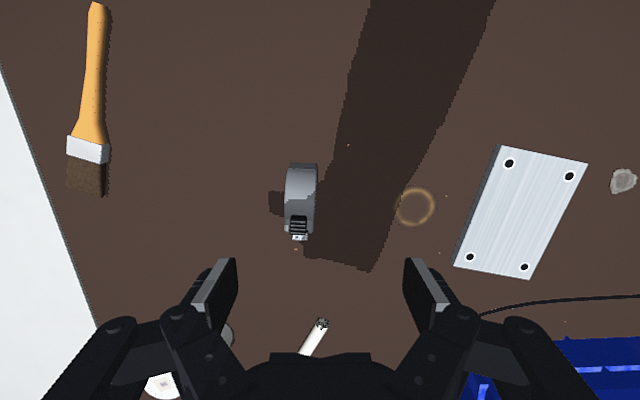

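Emit:
step_arm(
  rows=[
    [[-13, -22, 50], 3.5],
    [[-13, -22, 90], 3.5],
    [[-13, -22, 90], 3.5],
    [[-13, -22, 90], 3.5],
  ],
)

```text
clock: 3.05
eef_pos: [0.531, -0.167, 0.1632]
tool_rot: [0.03, 1.0, -0.0, 0.001]
ft_force: [-0.2, 0.2, -0.8]
grip_width: 0.0853
grasp_force: 0.0
```

```bash
python3 - <<'E'
from h import *
plan(.530,-.167,.089,-3.5)
im,d,P,o=look('wrist',['tape','lock'])
for n,lo,hi in [('tape',.05,.065),('tape',.0,.03),('lock',.062,.072)]:
    if n in o:
        p=o[n]; m=(p[:,2]>lo)&(p[:,2]<hi); 
        if m.sum()>5: print(n,lo,rect(p[m]),p[m][:,:2].min(0),p[m][:,:2].max(0))
E
```

```text
eef [ 0.531  -0.167   0.1632] yaw -3.45 tilt [ 0.002 -0.001 -1.   ] -> shift [ 1.2 -0.1 74.2] turn 0.05 clock 3.05 F [-0.2  0.2 -0.8] w 0.0853 g 0.0
tape 0.55 [320. 217.] n 4575 med [ 0.5208 -0.1663  0.0571] p2 [ 0.497 -0.182  0.001] p98 [ 0.558 -0.151  0.067]
lock none
tape 0.05 ((531.8328857421875, -166.88597106933594), (30.021564483642578, 57.26834487915039), 85.92189025878906) [ 0.50314512 -0.18336846] [ 0.56113254 -0.15067409]
tape 0.0 ((548.5120849609375, -167.18185424804688), (40.967166900634766, 103.07747650146484), 85.22933959960938) [ 0.49639131 -0.18872968] [ 0.60043913 -0.14661826]
```

Emit:
step_arm(
  rows=[
    [[1, 0, 40], 0.5],
    [[1, 0, 66], 0.5],
    [[1, 0, 74], 0.5],
    [[1, 0, 74], 0.5],
  ],
)

```text
clock: 3.7
eef_pos: [0.5298, -0.1672, 0.0883]
tool_rot: [0.035, 0.999, -0.0, 0.0]
ft_force: [1.0, 0.5, 0.3]
grip_width: 0.0854
grasp_force: 0.0
```

Emit:
step_arm(
  rows=[
    [[0, 0, 0], 0],
    [[0, 0, 0], 0],
    [[0, 0, 0], 0],
    [[0, 0, 0], 0],
    [[0, 0, 0], 0],
  ],
  claw=1,
)

```text
clock: 4.32
eef_pos: [0.5299, -0.167, 0.0884]
tool_rot: [0.035, 0.999, 0.0, 0.001]
ft_force: [-1.0, 1.8, 6.4]
grip_width: 0.0298
grasp_force: 60.2
```

Emit:
step_arm(
  rows=[
    [[0, 0, -40], 0],
    [[0, 0, -80], 0],
    [[0, 0, -80], 0],
  ],
)

```text
clock: 4.7
eef_pos: [0.5311, -0.1679, 0.1702]
tool_rot: [0.035, 0.999, -0.001, 0.003]
ft_force: [0.3, -0.2, -2.2]
grip_width: 0.0295
grasp_force: 60.2
```

```bash
python3 - <<'E'
from h import *
plan(.45,-.167,.20,-4)
P=bot.camera_params('top'); im,d=bot.camera('top')
X=pts('top',np.ones(d.shape,bool),np.where(d>0,d,np.nan)*1.0,P) if 0 else None
v,u=np.mgrid[0:400,0:640]
c=np.stack([(u-P['cx'])/P['fx']*d,-(v-P['cy'])/P['fy']*d,-d,np.ones_like(d)],-1)
W=c@P['pose'].T
for col in (230,380,410,430,450,470): 
    print(col,[(r,*np.round(W[r,col,:3],3)) for r in range(318,345,3)])
for row in (210,260,300): 
    print(row,[(cc,*np.round(W[row,cc,:3],3)) for cc in range(464,506,4)])
E
```

```text
eef [ 0.5311 -0.1679  0.1702] yaw -4.01 tilt [ 0.006 -0.002 -1.   ] -> shift [ 80.8  -4.8 -30.3] turn -0.01 clock 4.7 F [ 0.3 -0.2 -2.2] w 0.0295 g 60.2
230 [(318, np.float64(0.309), np.float64(0.196), np.float64(-0.003)), (321, np.float64(0.302), np.float64(0.195), np.float64(0.001)), (324, np.float64(0.295), np.float64(0.195), np.float64(-0.0)), (327, np.float64(0.287), np.float64(0.194), np.float64(0.0)), (330, np.float64(0.281), np.float64(0.193), np.float64(0.007)), (333, np.float64(0.272), np.float64(0.194), np.float64(-0.0)), (336, np.float64(0.265), np.float64(0.194), np.float64(-0.0)), (339, np.float64(0.235), np.float64(0.221), np.float64(-0.133)), (342, np.float64(0.234), np.float64(0.212), np.float64(-0.09))]
380 [(318, np.float64(0.391), np.float64(-0.108), np.float64(0.631)), (321, np.float64(0.388), np.float64(-0.108), np.float64(0.634)), (324, np.float64(0.385), np.float64(-0.108), np.float64(0.636)), (327, np.float64(0.382), np.float64(-0.108), np.float64(0.636)), (330, np.float64(0.379), np.float64(-0.107), np.float64(0.638)), (333, np.float64(0.376), np.float64(-0.
[... 4039 characters left out ...]
4(0.361), np.float64(-0.401), np.float64(-0.002)), (468, np.float64(0.361), np.float64(-0.411), np.float64(-0.001)), (472, np.float64(0.361), np.float64(-0.421), np.float64(-0.001)), (476, np.float64(0.361), np.float64(-0.43), np.float64(0.002)), (480, np.float64(0.362), np.float64(-0.439), np.float64(0.005)), (484, np.float64(0.362), np.float64(-0.45), np.float64(0.002)), (488, np.float64(0.362), np.float64(-0.46), np.float64(0.003)), (492, np.float64(0.361), np.float64(-0.474), np.float64(-0.007)), (496, np.float64(0.362), np.float64(-0.48), np.float64(0.002)), (500, np.float64(0.362), np.float64(-0.491), np.float64(0.001)), (504, np.float64(0.362), np.float64(-0.502), np.float64(-0.001))]
```

```bash
python3 - <<'E'
from h import *
print(np.round(bot.get_obs()['joint_pos'],3))
plan(.234,.20,.20,180)
plan(.234,-.19,.20,180)
E
```

```text
[-0.306  0.441 -0.076  1.052 -0.    -0.236]
eef [ 0.5297 -0.1674  0.1679] yaw -4.0 tilt [ 0.002 -0.001 -1.   ] -> shift [320.6 345.8 -32.9] turn 176.0 clock 4.75 F [ 0.3 -0.1 -4. ] w 0.0293 g 60.2
eef [ 0.5297 -0.1674  0.1679] yaw -4.0 tilt [ 0.002 -0.001 -1.   ] -> shift [293.4 -43.2 -32.5] turn 176.0 clock 4.75 F [ 0.3 -0.1 -4. ] w 0.0293 g 60.2
```

Emit:
step_arm(
  rows=[
    [[60, 60, -10], -10],
    [[110, 110, -20], -20],
    [[160, 170, -20], -30],
    [[200, 220, -20], -40],
    [[240, 270, -20], -50],
    [[280, 300, -20], -60],
    [[310, 330, -20], -70],
    [[320, 346, -20], -80],
    [[320, 346, -20], -90],
    [[320, 346, -20], -100],
    [[320, 346, -20], -105],
  ],
)

```text
clock: 6.12
eef_pos: [0.2328, 0.1993, 0.1856]
tool_rot: [0.773, -0.634, -0.0, 0.002]
ft_force: [0.1, -0.4, -2.9]
grip_width: 0.0293
grasp_force: 60.8
```

```bash
python3 - <<'E'
from h import *
print(np.round(bot.get_obs()['joint_pos'],3))
plan(.233,.20,.12,180)
E
```

```text
[ 0.708 -0.038 -0.642  0.971 -0.    -1.059]
eef [0.2328 0.1993 0.1856] yaw 101.25 tilt [-0.003 -0.003 -1.   ] -> shift [-0.8 -0.6 65.6] turn -78.75 clock 6.125 F [ 0.1 -0.4 -2.9] w 0.0293 g 60.8
```

Emit:
step_arm(
  rows=[
    [[0, 0, 20], -10],
    [[0, 0, 40], -20],
    [[0, 0, 60], -30],
    [[0, 0, 80], -40],
    [[0, 0, 88], -50],
    [[0, 0, 88], -60],
    [[0, 0, 88], -70],
    [[0, 0, 88], -79],
    [[0, 0, 88], -79],
  ],
)

```text
clock: 7.25
eef_pos: [0.233, 0.1992, 0.0983]
tool_rot: [1.0, -0.001, -0.001, 0.001]
ft_force: [-0.0, 0.4, -1.8]
grip_width: 0.0294
grasp_force: 60.8
```

Emit:
step_arm(
  rows=[
    [[0, 0, 4], 0],
    [[0, 0, 8], 0],
    [[0, 0, 10], 0],
    [[0, 0, 10], 0],
  ],
)

```text
clock: 7.75
eef_pos: [0.2341, 0.2002, 0.0894]
tool_rot: [1.0, -0.0, -0.0, 0.0]
ft_force: [-0.3, -0.1, -3.6]
grip_width: 0.0297
grasp_force: 60.8
```

Emit:
step_arm(
  rows=[
    [[0, 0, 1.5], 0],
    [[0, 0, 3], 0],
    [[0, 0, 3], 0],
  ],
)

```text
clock: 8.12
eef_pos: [0.2343, 0.2005, 0.0877]
tool_rot: [1.0, -0.0, 0.0, -0.0]
ft_force: [-5.0, -2.9, 18.5]
grip_width: 0.0292
grasp_force: 63.7
```

Emit:
step_arm(
  rows=[
    [[0, 0, 1], 0],
    [[0, 0, 2], 0],
    [[0, 0, 2], 0],
  ],
)

```text
clock: 8.5
eef_pos: [0.2336, 0.2005, 0.0862]
tool_rot: [1.0, 0.0, -0.0, -0.001]
ft_force: [-11.0, -3.5, 29.7]
grip_width: 0.0294
grasp_force: 65.0
```

Emit:
step_arm(
  rows=[
    [[0, 0, 1], 0],
    [[0, 0, 2], 0],
    [[0, 0, 2], 0],
  ],
)

```text
clock: 8.88
eef_pos: [0.2324, 0.2004, 0.0841]
tool_rot: [1.0, 0.0, -0.002, -0.001]
ft_force: [-13.8, -2.9, 31.6]
grip_width: 0.0296
grasp_force: 65.3
```

```bash
python3 - <<'E'
from h import *
plan(.233,.20,.12,180)
bot.camera('scene') 
im,d,P,o=look('wrist',['tape','lock','hook'],'w2')
E
```

```text
eef [0.2324 0.2004 0.0841] yaw -179.96 tilt [-0.004  0.002 -1.   ] -> shift [  0.4   0.4 -35.9] turn 0.04 clock 8.875 F [-13.8  -2.9  31.6] w 0.0296 g 65.3
tape 0.74 [317. 278.] n 10518 med [0.2492 0.1994 0.0526] p2 [0.208 0.185 0.011] p98 [0.266 0.213 0.062]
lock 0.95 [320. 343.] n 883 med [0.2205 0.199  0.0596] p2 [0.217 0.192 0.053] p98 [0.222 0.207 0.063]
hook none
```

View pics/w2.png

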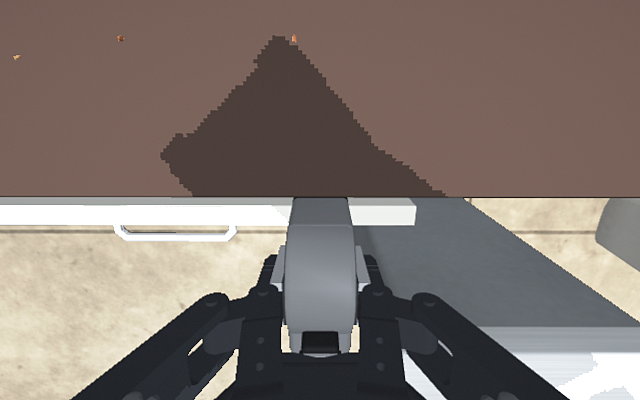

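Emit:
step_arm(
  rows=[
    [[0, 0, 1], 0],
    [[0, 0, 2], 0],
    [[0, 0, 3], 0],
    [[0, 0, 4], 0],
    [[0, 0, 4], 0],
  ],
)

```text
clock: 9.75
eef_pos: [0.2305, 0.2003, 0.0796]
tool_rot: [1.0, 0.001, -0.004, -0.001]
ft_force: [-18.8, -0.1, 32.1]
grip_width: 0.0291
grasp_force: 65.3
```

Emit:
step_arm(
  rows=[
    [[0, 0, 1], 0],
    [[0, 0, 2], 0],
    [[0, 0, 3], 0],
    [[0, 0, 4], 0],
    [[0, 0, 4], 0],
  ],
)

```text
clock: 10.38
eef_pos: [0.2291, 0.2001, 0.0752]
tool_rot: [1.0, 0.001, -0.006, -0.002]
ft_force: [-21.7, 1.7, 30.8]
grip_width: 0.0295
grasp_force: 64.9
```

```bash
cat >> h.py <<'E'
def tilt(cam='wrist',save=None):
    ob=bot.get_obs(); M=R.from_quat(ob['tool_rot']).as_matrix(); e=np.array(ob['eef_pos'])
    im,d,P,o=look(cam,['tape','lock'],save)
    a=np.arctan2(-M[1,0],-M[0,0]); f=np.array([np.cos(a),np.sin(a)])
    for n in o:
        p=o[n]; X=(p[:,:2]-e[:2])@f; Z=p[:,2]-e[2]
        if n=='lock': print('lock fwd/z rel',np.round(np.median(X)*1000,1),np.round(np.median(Z)*1000,1))
        else:
            b=[(c,np.round(np.percentile(Z[abs(X-c/1000)<.002],90)*1000,1)) for c in range(-50,70,6) if (abs(X-c/1000)<.002).sum()>10]; print(b)
E
python3 - <<'E'
from h import *
plan(.233,.20,.12,180)
tilt()
E
```

```text
eef [0.2291 0.2001 0.0752] yaw -179.86 tilt [-0.012  0.003 -1.   ] -> shift [  3.3  -0.  -44.9] turn 0.14 clock 10.375 F [-21.7   1.7  30.8] w 0.0295 g 64.9
tape 0.93 [318. 276.] n 10964 med [0.2466 0.1991 0.0449] p2 [0.201 0.185 0.004] p98 [0.265 0.213 0.052]
lock 0.73 [320. 347.] n 546 med [0.2109 0.1987 0.047 ] p2 [0.209 0.192 0.044] p98 [0.212 0.206 0.051]
[(-38, np.float64(-65.4)), (-32, np.float64(-46.5)), (-26, np.float64(-34.8)), (-20, np.float64(-29.0)), (-14, np.float64(-25.7)), (-8, np.float64(-23.7)), (-2, np.float64(-23.5)), (4, np.float64(-23.8)), (10, np.float64(-25.9)), (16, np.float64(-27.5)), (28, np.float64(-38.9)), (34, np.float64(-40.1))]
lock fwd/z rel 18.3 -28.2
```

Emit:
step_arm(
  rows=[
    [[0, 0, -20], 0],
    [[0, 0, -60], 10],
    [[0, 0, -100], 20],
    [[0, 0, -130], 30],
    [[0, 0, -130], 30],
  ],
)

```text
clock: 11.15
eef_pos: [0.2355, 0.2014, 0.2064]
tool_rot: [0.966, -0.258, 0.002, -0.002]
ft_force: [0.7, 0.8, -3.3]
grip_width: 0.0296
grasp_force: 61.1
```

```bash
python3 - <<'E'
from h import *
plan(.45,.2,.2,0)
tilt('wrist','w3')
s,_=bot.camera('scene'); cv2.imwrite('pics/s3.png',cv2.resize(s[80:340,250:520,::-1],None,fx=2,fy=2))
E
```

```text
eef [0.2355 0.2014 0.2064] yaw 150.09 tilt [ 0.005  0.004 -1.   ] -> shift [ 186.6 -105.7    7.3] turn 150.09 clock 11.15 F [ 0.7  0.8 -3.3] w 0.0296 g 61.1
tape 0.87 [318. 276.] n 10707 med [0.2512 0.1924 0.1762] p2 [0.216 0.174 0.139] p98 [0.271 0.215 0.183]
lock 0.97 [320. 346.] n 569 med [0.2203 0.2094 0.178 ] p2 [0.216 0.203 0.174] p98 [0.224 0.216 0.182]
[(-38, np.float64(-60.9)), (-32, np.float64(-41.7)), (-26, np.float64(-32.7)), (-20, np.float64(-28.1)), (-14, np.float64(-25.2)), (-8, np.float64(-23.6)), (-2, np.float64(-23.7)), (4, np.float64(-24.3)), (10, np.float64(-26.7)), (16, np.float64(-25.9)), (28, np.float64(-39.9)), (34, np.float64(-40.7))]
lock fwd/z rel 17.1 -28.4
```

View pics/s3.png

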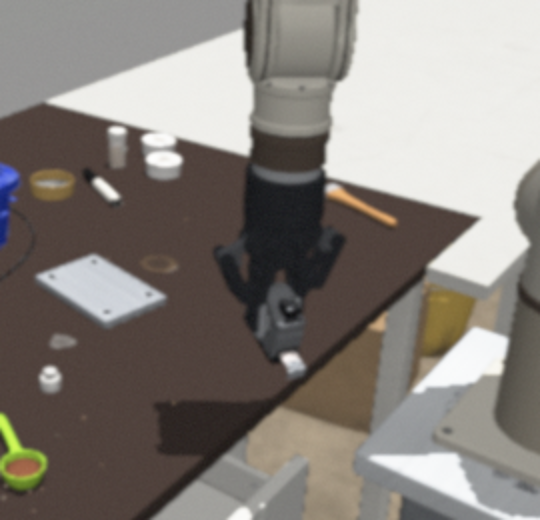

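Emit:
step_arm(
  rows=[
    [[40, -10, 0], 10],
    [[90, -20, 0], 20],
    [[140, -30, 0], 30],
    [[190, -40, 0], 40],
    [[240, -50, 0], 50],
    [[290, -60, 0], 60],
    [[340, -70, 0], 70],
    [[391, -72, 6], 80],
    [[391, -72, 6], 90],
    [[391, -72, 6], 100],
  ],
)

```text
clock: 12.6
eef_pos: [0.6083, 0.0664, 0.1947]
tool_rot: [-0.42, 0.908, 0.001, -0.003]
ft_force: [-0.2, -0.2, -3.5]
grip_width: 0.0293
grasp_force: 61.2
```

Emit:
step_arm(
  rows=[
    [[0, 0, 0], 10],
    [[0, 0, 0], 20],
    [[0, 0, 0], 30],
    [[0, 0, 0], 40],
    [[0, 0, 0], 50],
    [[0, 0, 0], 60],
    [[0, 0, 0], 61.8],
    [[0, 0, 0], 61.8],
  ],
)

```text
clock: 13.6
eef_pos: [0.6084, 0.0671, 0.1971]
tool_rot: [0.102, 0.995, -0.0, -0.001]
ft_force: [0.3, 0.5, -3.1]
grip_width: 0.0291
grasp_force: 61.2
```

```bash
python3 - <<'E'
from h import *
plan(.611,.069,.2,-11.8)
for c in ('top','scene','wrist'):
    print(c); im,d,P,o=look(c,['hook','tape','plate'],'b_'+c)
    if 'plate' in o:
        p=o['plate']; m=abs(p[:,2]-.0125)<.006; print('plate',rect(p[m]))
cv2.imwrite('pics/s4.png',cv2.resize(cv2.imread('pics/b_scene.png')[100:300,220:460],None,fx=3,fy=3))
E
```

```text
eef [0.6084 0.0671 0.1971] yaw -11.66 tilt [-0.003 -0.    -1.   ] -> shift [-2.2  2.3 -3. ] turn 0.14 clock 13.6 F [ 0.3  0.5 -3.1] w 0.0291 g 61.2
top
hook none
tape 0.7 [292. 213.] n 438 med [0.5758 0.0427 0.0133] p2 [0.51  0.023 0.009] p98 [0.61  0.061 0.018]
plate 0.56 [290. 212.] n 465 med [0.5755 0.0421 0.0132] p2 [0.508 0.021 0.008] p98 [0.61  0.06  0.018]
plate ((559.0547485351562, 50.478755950927734), (43.29537582397461, 112.41815948486328), 78.43944549560547)
scene
hook none
tape 0.95 [289. 175.] n 376 med [0.5884 0.0803 0.1431] p2 [0.572 0.058 0.105] p98 [0.657 0.091 0.172]
plate 0.62 [298. 223.] n 1264 med [0.5533 0.0918 0.0106] p2 [0.485 0.035 0.002] p98 [0.634 0.142 0.013]
plate ((561.4334106445312, 83.88249206542969), (101.39298248291016, 155.25628662109375), 78.38462829589844)
wrist
hook none
tape 0.74 [563. 138.] n 3367 med [0.5911 0.2518 0.0573] p2 [0.58  0.246 0.003] p98 [0.607 0.273 0.066]
plate 0.57 [326. 118.] n 18650 med [0.5451 0.0833 0.0126] p2 [0.487 0.026 0.011] p98 [0.627 0.133 0.014]
plate ((561.1448364257812, 78.95108795166016), (100.47500610351562, 150.66943359375), 78.44203186035156)
```

View pics/s4.png

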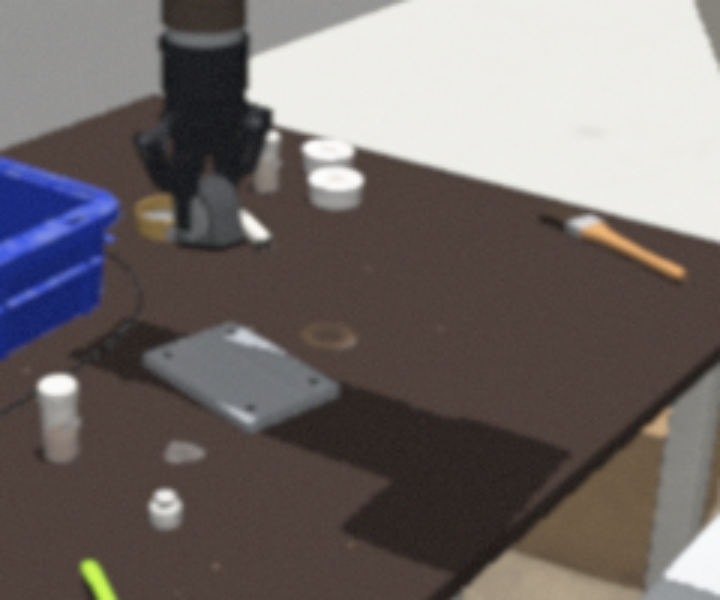

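Emit:
step_arm(
  rows=[
    [[3.5, 2.3, 30], 0],
    [[3.5, 2.3, 60], 0],
    [[3.5, 2.3, 74], 0],
    [[3.5, 2.3, 78], 0],
    [[3.5, 2.3, 80], 0],
    [[3.5, 2.3, 80], 0],
  ],
)

```text
clock: 14.95
eef_pos: [0.6066, 0.0702, 0.1196]
tool_rot: [0.103, 0.995, 0.0, 0.001]
ft_force: [-0.0, -0.5, -2.7]
grip_width: 0.0292
grasp_force: 61.2
```

```bash
python3 - <<'E'
from h import *
plan(.6055,.07,.113,-11.6)
s,_=bot.camera('scene'); cv2.imwrite('pics/s5.png',cv2.resize(s[140:260,240:400,::-1],None,fx=4,fy=4,interpolation=cv2.INTER_CUBIC))
E
```

```text
eef [0.6066 0.0702 0.1196] yaw -11.8 tilt [ 0.002  0.    -1.   ] -> shift [ 1.1 -0.4  6.6] turn -0.2 clock 14.95 F [-0.  -0.5 -2.7] w 0.0292 g 61.2
```

View pics/s5.png

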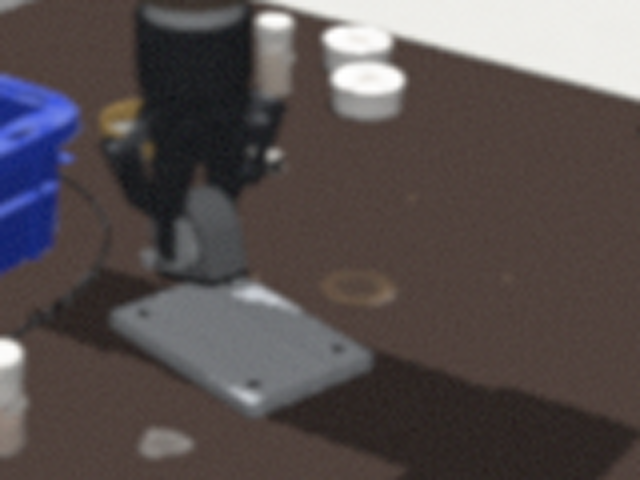

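Emit:
step_arm(
  rows=[
    [[0, 0, 2], 0],
    [[0, 0, 4], 0],
    [[0, 0, 4], 0],
  ],
)

```text
clock: 15.38
eef_pos: [0.6057, 0.0701, 0.1144]
tool_rot: [0.103, 0.995, -0.0, -0.0]
ft_force: [0.3, 0.4, -2.6]
grip_width: 0.0295
grasp_force: 61.2
```

Emit:
step_arm(
  rows=[
    [[0, 0, 1], 0],
    [[0, 0, 2], 0],
    [[0, 0, 2], 0],
  ],
)

```text
clock: 15.75
eef_pos: [0.6058, 0.0702, 0.1124]
tool_rot: [0.103, 0.995, -0.0, -0.0]
ft_force: [-1.0, 0.2, -3.3]
grip_width: 0.0295
grasp_force: 61.2
```

Emit:
step_arm(
  rows=[
    [[0, 0, 1], 0],
    [[0, 0, 2], 0],
    [[0, 0, 2], 0],
  ],
)

```text
clock: 16.12
eef_pos: [0.6058, 0.0701, 0.1104]
tool_rot: [0.103, 0.995, -0.0, -0.0]
ft_force: [-0.2, -0.3, -3.3]
grip_width: 0.0294
grasp_force: 61.2
```

Emit:
step_arm(
  rows=[
    [[0, 0, 1], 0],
    [[0, 0, 1.5], 0],
    [[0, 0, 1.5], 0],
  ],
)

```text
clock: 16.5
eef_pos: [0.6059, 0.0702, 0.109]
tool_rot: [0.103, 0.995, -0.0, -0.0]
ft_force: [-0.1, -0.5, -4.0]
grip_width: 0.0294
grasp_force: 61.2
```

Emit:
step_arm(
  rows=[
    [[0, 0, 1], 0],
    [[0, 0, 1.5], 0],
    [[0, 0, 1.5], 0],
  ],
)

```text
clock: 16.88
eef_pos: [0.6058, 0.0702, 0.1075]
tool_rot: [0.103, 0.995, -0.0, -0.0]
ft_force: [0.9, -0.2, -3.1]
grip_width: 0.0296
grasp_force: 61.2
```

Emit:
step_arm(
  rows=[
    [[0, 0, 1], 0],
    [[0, 0, 1.5], 0],
    [[0, 0, 1.5], 0],
  ],
)

```text
clock: 17.25
eef_pos: [0.6058, 0.0702, 0.106]
tool_rot: [0.103, 0.995, -0.0, -0.0]
ft_force: [0.1, -0.4, -3.5]
grip_width: 0.0292
grasp_force: 61.2
```

Emit:
step_arm(
  rows=[
    [[0, 0, 1], 0],
    [[0, 0, 1.5], 0],
    [[0, 0, 1.5], 0],
  ],
)

```text
clock: 17.62
eef_pos: [0.606, 0.0702, 0.1052]
tool_rot: [0.103, 0.995, 0.0, 0.0]
ft_force: [-1.7, -0.2, 2.3]
grip_width: 0.0295
grasp_force: 61.7
```

Emit:
step_arm(
  rows=[
    [[0, 0, -1.2], 0],
    [[4, 0, -1.2], 0],
    [[8, 0, -1.2], 0],
    [[12, 0, -1.2], 0],
    [[16, 0, -1.2], 0],
    [[16, 0, -1.2], 0],
  ],
)

```text
clock: 18.38
eef_pos: [0.5898, 0.0735, 0.1057]
tool_rot: [0.103, 0.995, -0.0, -0.0]
ft_force: [1.1, 0.5, -3.5]
grip_width: 0.0294
grasp_force: 61.4
```

Emit:
step_arm(
  rows=[
    [[3, 0, 0], 0],
    [[6, 0, 0], 0],
    [[6, 0, 0], 0],
  ],
)

```text
clock: 18.75
eef_pos: [0.5854, 0.0746, 0.1065]
tool_rot: [0.103, 0.995, 0.0, 0.001]
ft_force: [2.4, -0.4, -0.9]
grip_width: 0.0292
grasp_force: 61.3
```

```bash
python3 - <<'E'
from h import *
plan(.6055,.07,.113,-11.6)
s,_=bot.camera('scene'); cv2.imwrite('pics/s6.png',cv2.resize(s[150:240,250:370,::-1],None,fx=6,fy=6,interpolation=cv2.INTER_CUBIC))
im,d,P,o=look('wrist',['plate','hook','blade'])
p=o['plate']; m=abs(p[:,2]-.0125)<.006; print('plate',rect(p[m]))
E
```

```text
eef [0.5854 0.0746 0.1065] yaw -11.81 tilt [ 0.003 -0.    -1.   ] -> shift [-20.6  -0.3  -6.4] turn -0.21 clock 18.75 F [ 2.4 -0.4 -0.9] w 0.0292 g 61.3
plate 0.83 [322. 146.] n 30037 med [0.5287 0.0884 0.0126] p2 [0.485 0.029 0.011] p98 [0.607 0.135 0.014]
hook none
blade none
plate ((556.8303833007812, 79.93429565429688), (100.68783569335938, 141.5497589111328), 78.48685455322266)
```

View pics/s6.png

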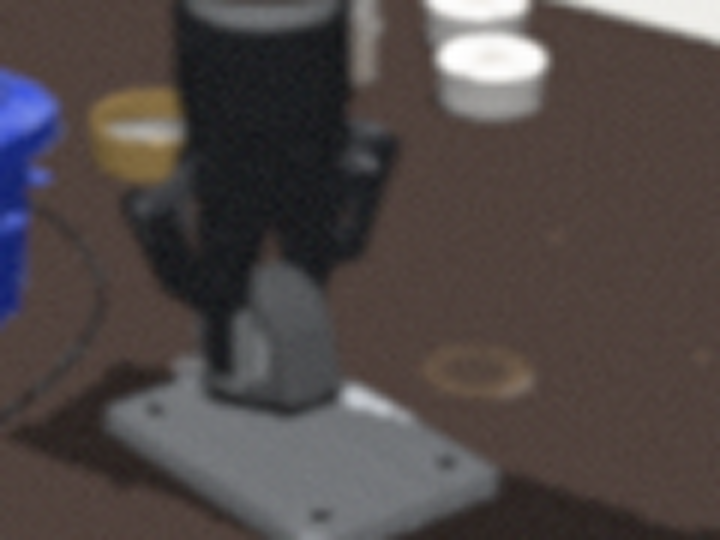

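Emit:
step_arm(
  rows=[
    [[3, 0, 0], 0],
    [[6, 0, 0], 0],
    [[6, 0, 0], 0],
  ],
)

```text
clock: 19.38
eef_pos: [0.5783, 0.0761, 0.1059]
tool_rot: [0.103, 0.995, 0.0, 0.0]
ft_force: [3.9, -1.2, -0.5]
grip_width: 0.0293
grasp_force: 61.4
```

Emit:
step_arm(
  rows=[
    [[3, 0, 0], 0],
    [[6, 0, 0], 0],
    [[6, 0, 0], 0],
  ],
)

```text
clock: 19.75
eef_pos: [0.5722, 0.0772, 0.1057]
tool_rot: [0.103, 0.995, 0.0, -0.0]
ft_force: [3.7, -0.8, -0.9]
grip_width: 0.0292
grasp_force: 61.5
```

```bash
python3 - <<'E'
from h import *
im,d,P,o=look('wrist',['plate','hook','blade','lock'],'w7')
p=o['plate']; m=abs(p[:,2]-.0125)<.006; print('plate',rect(p[m]))
im,d,P,o=look('top',['hook','blade','plate'])
s,_=bot.camera('scene'); cv2.imwrite('pics/s7.png',cv2.resize(s[150:240,250:370,::-1],None,fx=6,fy=6,interpolation=cv2.INTER_CUBIC))
E
```

```text
plate 0.8 [322. 161.] n 24709 med [0.5237 0.0898 0.0126] p2 [0.485 0.031 0.011] p98 [0.595 0.136 0.014]
hook none
blade none
lock 0.64 [320. 346.] n 563 med [0.5899 0.0722 0.0775] p2 [0.588 0.065 0.074] p98 [0.592 0.079 0.081]
plate ((549.7001953125, 81.43194580078125), (100.5221939086914, 126.8276138305664), 78.32749938964844)
hook none
blade none
plate 0.74 [290. 225.] n 555 med [0.5446 0.0451 0.0131] p2 [0.483 0.019 0.002] p98 [0.625 0.064 0.018]
```

View pics/s7.png

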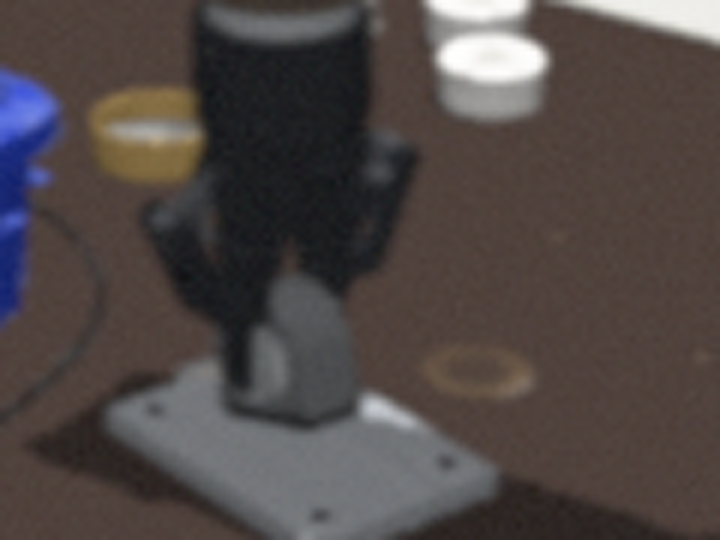

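Emit:
step_arm(
  rows=[
    [[3, 0, -1], 0],
    [[6, 0, -2], 0],
    [[9, 0, -3], 0],
    [[12, 0, -4], 0],
    [[12, 0, -4], 0],
  ],
)

```text
clock: 20.88
eef_pos: [0.5603, 0.0796, 0.1097]
tool_rot: [0.103, 0.995, -0.0, -0.0]
ft_force: [4.1, 0.6, -3.3]
grip_width: 0.0292
grasp_force: 61.2
```

Emit:
step_arm(
  rows=[
    [[5, 0, -1.2], 0],
    [[10, 0, -2.5], 0],
    [[15, 0, -3.7], 0],
    [[20, 0, -5], 0],
    [[20, 0, -5], 0],
  ],
)

```text
clock: 21.5
eef_pos: [0.5411, 0.0837, 0.1152]
tool_rot: [0.103, 0.995, -0.0, 0.0]
ft_force: [4.1, -0.7, -1.7]
grip_width: 0.029
grasp_force: 61.3
```

Emit:
step_arm(
  rows=[
    [[5, 0, -1.2], 0],
    [[10, 0, -2.4], 0],
    [[15, 0, -3.6], 0],
    [[20, 0, -4.8], 0],
    [[25, 0, -6], 0],
    [[25, 0, -6], 0],
  ],
)

```text
clock: 22.25
eef_pos: [0.5164, 0.0888, 0.121]
tool_rot: [0.103, 0.995, -0.0, -0.0]
ft_force: [4.9, -0.4, -0.4]
grip_width: 0.0294
grasp_force: 61.5
```

Emit:
step_arm(
  rows=[
    [[5, 0, -1.2], 0],
    [[10, 0, -2.4], 0],
    [[15, 0, -3.6], 0],
    [[20, 0, -4.8], 0],
    [[25, 0, -6], 0],
    [[25, 0, -6], 0],
  ],
)

```text
clock: 23.0
eef_pos: [0.4918, 0.0939, 0.1267]
tool_rot: [0.103, 0.995, -0.0, -0.0]
ft_force: [4.6, -0.6, -1.1]
grip_width: 0.0292
grasp_force: 61.4
```

```bash
python3 - <<'E'
from h import *
plan(.45,.1,.089,-11.6)
im,d,P,o=look('wrist',['plate','lock'],'w8')
p=o['plate']; m=abs(p[:,2]-.0125)<.006; print('plate',rect(p[m]))
im,d,P,o=look('top',['hook','blade','plate'])
s,_=bot.camera('scene'); cv2.imwrite('pics/s8.png',cv2.resize(s[140:260,250:410,::-1],None,fx=4.5,fy=4.5,interpolation=cv2.INTER_CUBIC))
E
```

```text
eef [0.4918 0.0939 0.1267] yaw -11.78 tilt [-0.001 -0.    -1.   ] -> shift [42.1 -2.5 37.7] turn -0.18 clock 23.0 F [ 4.6 -0.6 -1.1] w 0.0292 g 61.4
plate 0.81 [357. 237.] n 3550 med [0.5014 0.1005 0.0125] p2 [0.479 0.04  0.003] p98 [0.598 0.14  0.014]
lock 0.72 [321. 348.] n 571 med [0.5092 0.089  0.0988] p2 [0.507 0.082 0.095] p98 [0.512 0.096 0.103]
plate ((543.6842651367188, 82.64273834228516), (99.952392578125, 116.10089874267578), 78.38317108154297)
hook 0.64 [283. 200.] n 108 med [0.6134 0.0674 0.0216] p2 [0.587 0.058 0.015] p98 [0.638 0.077 0.03 ]
blade 0.54 [284. 200.] n 119 med [0.6133 0.0678 0.0221] p2 [0.587 0.056 0.015] p98 [0.638 0.077 0.03 ]
plate 0.88 [285. 211.] n 1234 med [0.5835 0.059  0.013 ] p2 [0.506 0.024 0.008] p98 [0.636 0.115 0.018]
```

View pics/s8.png

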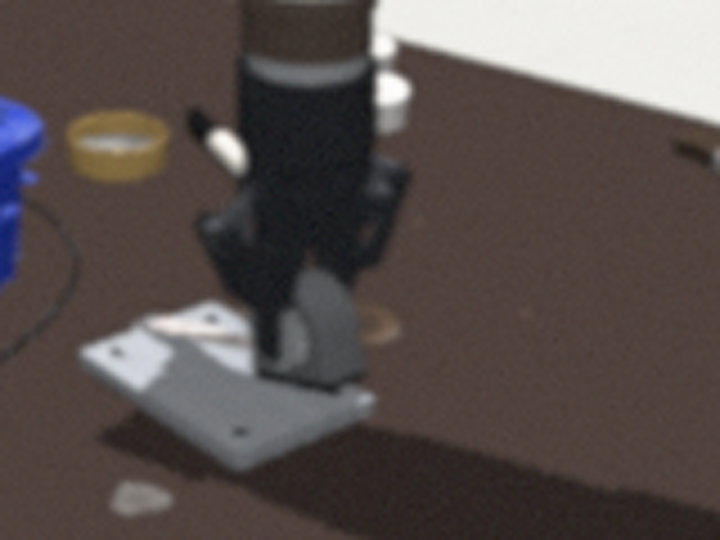

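Emit:
step_arm(
  rows=[
    [[6, 0, -1.4], 0],
    [[12, 0, -2.8], 0],
    [[18, 0, -4.2], 0],
    [[24, 0, -5.6], 0],
    [[30, 0, -7], 0],
    [[36, 0, -8.4], 0],
    [[43, 0, -10], 0],
    [[43, 0, -10], 0],
  ],
)

```text
clock: 24.4
eef_pos: [0.4496, 0.1027, 0.1369]
tool_rot: [0.103, 0.995, -0.0, -0.0]
ft_force: [4.8, -0.7, -1.1]
grip_width: 0.0292
grasp_force: 61.4
```

Emit:
step_arm(
  rows=[
    [[0, 0, 3], 0],
    [[0, 0, 6], 0],
    [[0, 0, 9], 0],
    [[0, 0, 12], 0],
    [[0, 0, 12], 0],
  ],
)

```text
clock: 25.02
eef_pos: [0.45, 0.1027, 0.1243]
tool_rot: [0.103, 0.995, -0.0, -0.0]
ft_force: [4.0, -1.1, -2.2]
grip_width: 0.0291
grasp_force: 61.4
```

Emit:
step_arm(
  rows=[
    [[0, 0, 3], 0],
    [[0, 0, 6], 0],
    [[0, 0, 9], 0],
    [[0, 0, 12], 0],
    [[0, 0, 12], 0],
  ],
)

```text
clock: 25.65
eef_pos: [0.4501, 0.1027, 0.1125]
tool_rot: [0.103, 0.995, -0.0, -0.0]
ft_force: [5.3, -1.9, -1.0]
grip_width: 0.0292
grasp_force: 61.4
```

```bash
python3 - <<'E'
from h import *
plan(.45,.1,.089,-11.6); print(bot.get_obs()['ft_torque'])
im,d,P,o=look('top',['hook','plate'])
p=o['hook'];f=np.array([.9796,-.2011]);X=(p[:,:2]-[.5614,.079])@f;print(np.polyfit(X,p[:,2],1),X.min(),X.max())
im,d,P,o=look('wrist',['plate','lock'],'w9')
p=o['plate']; m=abs(p[:,2]-.0125)<.006; print('plate',rect(p[m]))
E
```

```text
eef [0.4501 0.1027 0.1125] yaw -11.79 tilt [-0. -0. -1.] -> shift [-0.4 -2.6 23.5] turn -0.19 clock 25.65 F [ 5.3 -1.9 -1. ] w 0.0292 g 61.4
[-0.25788572 -1.36171108  0.02160012]
hook 0.44 [280. 203.] n 122 med [0.6115 0.0676 0.0185] p2 [0.585 0.057 0.012] p98 [0.636 0.077 0.024]
plate 0.74 [282. 219.] n 1789 med [0.5647 0.0737 0.0132] p2 [0.488 0.024 0.008] p98 [0.635 0.128 0.018]
[-0.14587446  0.02583679] 0.021798657350590948 0.07859532073644718
plate 0.56 [350. 338.] n 438 med [0.529  0.106  0.0123] p2 [0.433 0.047 0.003] p98 [0.547 0.142 0.113]
lock 0.96 [321. 347.] n 530 med [0.4653 0.098  0.087 ] p2 [0.463 0.091 0.084] p98 [0.468 0.105 0.091]
plate ((515.8788452148438, 88.92868041992188), (98.39449310302734, 59.307373046875), 78.7428970336914)
```

Emit:
step_arm(
  rows=[
    [[0, 0, 3], 0],
    [[0, 0, 6], 0],
    [[0, 0, 9], 0],
    [[0, 0, 12], 0],
    [[0, 0, 15], 0],
    [[0, 0, 15], 0],
  ],
)

```text
clock: 26.7
eef_pos: [0.45, 0.1027, 0.0974]
tool_rot: [0.103, 0.995, -0.0, -0.0]
ft_force: [5.1, 0.1, -1.6]
grip_width: 0.0292
grasp_force: 61.5
```

Emit:
step_arm(
  rows=[
    [[0, 0, 2], 0],
    [[0, 0, 4], 0],
    [[0, 0, 5], 0],
    [[0, 0, 5], 0],
  ],
)

```text
clock: 27.2
eef_pos: [0.4502, 0.1027, 0.0927]
tool_rot: [0.103, 0.995, 0.0, -0.0]
ft_force: [3.6, -0.9, 0.1]
grip_width: 0.0296
grasp_force: 61.5
```

```bash
python3 - <<'E'
from h import *
plan(.45,.1,.089,-11.6)
im,d,P,o=look('top',['hook','plate','tape'])
p=o['hook'];f=np.array([.9796,-.2011]);X=(p[:,:2]-[.5614,.079])@f;Y=(p[:,:2]-[.5614,.079])@[.2011,.9796];print(np.polyfit(X,p[:,2],1),np.polyfit(X,Y,1),X.min(),X.max())
im,d,P,o=look('wrist',['plate','lock','tape'],'w10')
E
```

```text
eef [0.4502 0.1027 0.0927] yaw -11.79 tilt [-0.  0. -1.] -> shift [-0.3 -2.7  3.7] turn -0.19 clock 27.2 F [ 3.6 -0.9  0.1] w 0.0296 g 61.5
hook 0.46 [281. 201.] n 138 med [0.6068 0.0682 0.0159] p2 [0.58  0.057 0.011] p98 [0.636 0.079 0.021]
plate 0.94 [280. 220.] n 1695 med [0.5648 0.0718 0.0131] p2 [0.488 0.024 0.008] p98 [0.633 0.127 0.018]
tape 0.72 [275. 224.] n 352 med [0.5514 0.0798 0.0182] p2 [0.479 0.061 0.012] p98 [0.633 0.096 0.059]
[-0.02983887  0.0172472 ] [-0.01937425 -0.00039152] 0.018727640205935377 0.07775768432376248
plate 0.8 [288. 341.] n 284 med [0.514  0.0672 0.0126] p2 [0.5   0.062 0.011] p98 [0.527 0.114 0.014]
lock 0.62 [320. 347.] n 600 med [0.4632 0.0983 0.0689] p2 [0.461 0.091 0.065] p98 [0.465 0.106 0.073]
tape 0.72 [316. 281.] n 10346 med [0.4355 0.1037 0.063 ] p2 [0.419 0.087 0.02 ] p98 [0.471 0.12  0.07 ]
```

Emit:
step_arm(
  rows=[
    [[0, 0, 1], 0],
    [[0, 0, 2], 0],
    [[0, 0, 3], 0],
    [[0, 0, 3], 0],
  ],
)

```text
clock: 28.1
eef_pos: [0.4501, 0.1027, 0.0896]
tool_rot: [0.103, 0.995, 0.0, -0.0]
ft_force: [3.7, -1.0, -0.4]
grip_width: 0.0296
grasp_force: 61.5
```

Emit:
step_arm(
  rows=[
    [[0, 0, 1], 0],
    [[0, 0, 2], 0],
    [[0, 0, 2], 0],
  ],
)

```text
clock: 28.48
eef_pos: [0.4503, 0.1027, 0.0877]
tool_rot: [0.103, 0.995, -0.0, 0.0]
ft_force: [4.0, -0.1, -0.7]
grip_width: 0.0296
grasp_force: 61.6
```

Emit:
step_arm(
  rows=[
    [[0, 0, 1], 0],
    [[0, 0, 1.5], 0],
    [[0, 0, 1.5], 0],
  ],
)

```text
clock: 28.85
eef_pos: [0.4501, 0.1027, 0.0862]
tool_rot: [0.103, 0.995, -0.0, -0.0]
ft_force: [3.8, -0.8, 0.5]
grip_width: 0.0292
grasp_force: 61.6
```

Emit:
step_arm(
  rows=[
    [[0, 0, 1], 0],
    [[0, 0, 1.5], 0],
    [[0, 0, 1.5], 0],
  ],
)

```text
clock: 29.22
eef_pos: [0.4499, 0.1027, 0.0851]
tool_rot: [0.103, 0.995, 0.0, -0.0]
ft_force: [0.6, -0.7, 5.2]
grip_width: 0.0293
grasp_force: 62.4
```

Emit:
step_arm(
  rows=[
    [[0, 0, 1], 0],
    [[0, 0, 1.5], 0],
    [[0, 0, 1.5], 0],
  ],
)

```text
clock: 29.6
eef_pos: [0.4499, 0.1027, 0.085]
tool_rot: [0.103, 0.995, 0.0, 0.0]
ft_force: [-2.4, -2.2, 18.0]
grip_width: 0.0297
grasp_force: 64.0
```

```bash
python3 - <<'E'
from h import *
plan(.45,.1,.089,-11.6)
f=np.array([.9796,-.2011])
im,d,P,o=look('top',['hook','tape'])
p=o['hook'];X=(p[:,:2]-[.5614,.079])@f;print(np.polyfit(X,p[:,2],1),X.min(),X.max())
im,d,P,o=look('wrist',['lock','tape'],'w11')
for n in o:
    X=(o[n][:,:2]-[.5614,.079])@f; z=o[n][:,2]; print(n,np.percentile(X,[2,98]),np.percentile(z,[50,95,98]))
E
```

```text
eef [0.4499 0.1027 0.085 ] yaw -11.79 tilt [ 0.  0. -1.] -> shift [-0.6 -2.6 -4. ] turn -0.19 clock 29.6 F [-2.4 -2.2 18. ] w 0.0297 g 64.0
hook none
tape 0.7 [276. 221.] n 394 med [0.5557 0.0792 0.0154] p2 [0.479 0.058 0.01 ] p98 [0.633 0.099 0.051]Traceback (most recent call last):
  File "<stdin>", line 5, in <module>
KeyError: 'hook'
```

Emit:
step_arm(
  rows=[
    [[0, 0, -0.7], 0],
    [[0, 0, -1.4], 0],
    [[-1, 0, -1.4], 0],
    [[-2, 0, -1.4], 0],
    [[-2, 0, -1.4], 0],
  ],
)

```text
clock: 30.38
eef_pos: [0.4502, 0.1026, 0.085]
tool_rot: [0.102, 0.995, 0.0, -0.002]
ft_force: [-3.4, 0.7, 12.7]
grip_width: 0.0295
grasp_force: 63.3
```

Emit:
step_arm(
  rows=[
    [[-0.5, 0, 0], 0],
    [[-1, 0, 0], 0],
    [[-1, 0, 0], 0],
  ],
)

```text
clock: 30.75
eef_pos: [0.4503, 0.1026, 0.085]
tool_rot: [0.102, 0.995, 0.001, -0.003]
ft_force: [-6.5, 2.1, 15.4]
grip_width: 0.0293
grasp_force: 63.5
```

```bash
python3 - <<'E'
from h import *
plan(.45,.1,.089,-11.6)
f=np.array([.9796,-.2011])
for c in ('top','wrist'):
  im,d,P,o=look(c,['lock','tape','hook'],'w12'+c)
  for n in o:
    X=(o[n][:,:2]-[.5614,.079])@f; z=o[n][:,2]; print(n,np.percentile(X,[2,50,98]),np.percentile(z,[50,95,98]))
E
```

```text
eef [0.4503 0.1026 0.085 ] yaw -11.75 tilt [-0.006  0.002 -1.   ] -> shift [-0.2 -2.6 -4. ] turn -0.15 clock 30.75 F [-6.5  2.1 15.4] w 0.0293 g 63.5
lock none
tape 0.74 [278. 218.] n 377 med [0.5619 0.0781 0.0148] p2 [0.48  0.058 0.01 ] p98 [0.633 0.096 0.038]
hook none
tape [-8.01231125e-02 -2.00874455e-05  7.30559417e-02] [0.01484558 0.01958997 0.03782621]
lock 0.6 [317. 346.] n 660 med [0.462  0.0987 0.0616] p2 [0.46  0.091 0.057] p98 [0.464 0.106 0.066]
tape 0.68 [318. 282.] n 10079 med [0.4355 0.1036 0.0557] p2 [0.419 0.087 0.013] p98 [0.47  0.119 0.064]
hook none
lock [-0.10241372 -0.10121929 -0.09977186] [0.06162501 0.06571206 0.06605567]
tape [-0.14337101 -0.12826722 -0.09283294] [0.05567731 0.06112396 0.06365554]
```

Emit:
step_arm(
  rows=[
    [[1.5, 0, -0.6], 0],
    [[2.2, 0, -0.6], 0],
    [[2.2, 0, -0.6], 0],
  ],
)

```text
clock: 31.52
eef_pos: [0.45, 0.1026, 0.085]
tool_rot: [0.103, 0.995, 0.0, -0.001]
ft_force: [-0.6, 0.1, 5.9]
grip_width: 0.0294
grasp_force: 62.1
```

Emit:
step_arm(
  rows=[
    [[0, 0, 0], 0],
    [[0, 0, 0], 0],
    [[0, 0, 0], 0],
  ],
  claw=-0.2,
)

```text
clock: 31.9
eef_pos: [0.4505, 0.1024, 0.0848]
tool_rot: [0.103, 0.995, -0.0, -0.001]
ft_force: [-0.4, -0.2, -0.1]
grip_width: 0.0513
grasp_force: 0.0
```

```bash
python3 - <<'E'
from h import *
plan(.45,.1,.19,-11.6)
f=np.array([.9796,-.2011]); g=np.array([.2011,.9796])
for c in ('wrist',):
  im,d,P,o=look(c,['lock','tape'],'w13'+c)
  for n in o:
    X=(o[n][:,:2]-[.5614,.079])@f; Y=(o[n][:,:2]-[.5614,.079])@g; z=o[n][:,2]; print(n,np.percentile(X,[2,50,98]),np.percentile(Y,[2,50,98]),np.percentile(z,[50,95,98]))
E
```

```text
eef [0.4505 0.1024 0.0848] yaw -11.8 tilt [-0.001 -0.    -1.   ] -> shift [   0.2   -2.5 -105.2] turn -0.2 clock 31.9 F [-0.4 -0.2 -0.1] w 0.0513 g 0.0
lock 0.91 [320. 346.] n 702 med [0.462  0.0987 0.0622] p2 [0.46  0.091 0.057] p98 [0.465 0.106 0.067]
tape 0.56 [317. 283.] n 10261 med [0.4356 0.1037 0.0555] p2 [0.419 0.087 0.012] p98 [0.47  0.119 0.064]
lock [-0.10244026 -0.10124187 -0.09963401] [-0.00823243 -0.00062698  0.00690394] [0.06222876 0.06599456 0.06659888]
tape [-0.1433788  -0.12826175 -0.09258921] [-0.01463259 -0.00055542  0.01345201] [0.05554203 0.06128405 0.06428722]
```

Emit:
step_arm(
  rows=[
    [[0, 0, -40], 0],
    [[0, 0, -80], 0],
    [[0, 0, -80], 0],
  ],
)

```text
clock: 32.42
eef_pos: [0.4533, 0.103, 0.1683]
tool_rot: [0.103, 0.995, 0.001, 0.003]
ft_force: [0.7, -0.3, -0.3]
grip_width: 0.0511
grasp_force: 0.0
```

Emit:
step_arm(
  rows=[
    [[-20, -1, 0], 0],
    [[-20, -1, 0], 0],
    [[-20, -1, 0], 0],
    [[-20, -1, 0], 0],
    [[-20, -1, 0], 0],
  ],
  claw=1,
)

```text
clock: 33.05
eef_pos: [0.4699, 0.0975, 0.165]
tool_rot: [0.103, 0.995, -0.0, -0.0]
ft_force: [0.1, -0.1, -0.3]
grip_width: 0.0002
grasp_force: 0.0
```

```bash
python3 - <<'E'
from h import *
plan(.4707,.097,.142,-11.6)
f=np.array([.9796,-.2011]); g=np.array([.2011,.9796])
for c in ('wrist','top'):
  im,d,P,o=look(c,['lock','tape','hook','plate'],'w14'+c)
  for n in o:
    if n!='plate':
      X=(o[n][:,:2]-[.5614,.079])@f; Y=(o[n][:,:2]-[.5614,.079])@g; z=o[n][:,2]; print(n,np.percentile(X,[2,50,98]),np.percentile(Y,[2,50,98]),np.percentile(z,[50,95,98]))
    else: print(rect(o[n][abs(o[n][:,2]-.0125)<.006]))
E
```

```text
eef [0.4699 0.0975 0.165 ] yaw -11.78 tilt [-0.001 -0.    -1.   ] -> shift [-0.9 -0.3 23. ] turn -0.18 clock 33.05 F [ 0.1 -0.1 -0.3] w 0.0002 g 0.0
lock 0.8 [320. 230.] n 646 med [0.4659 0.0973 0.0663] p2 [0.46  0.089 0.057] p98 [0.475 0.105 0.069]
tape 0.67 [320. 199.] n 4646 med [0.4459 0.1009 0.0571] p2 [0.42  0.066 0.014] p98 [0.614 0.118 0.067]
hook 0.88 [320. 343.] n 353 med [0.6051 0.0682 0.0143] p2 [0.583 0.06  0.013] p98 [0.622 0.075 0.015]
plate 0.85 [343. 250.] n 4728 med [0.5101 0.1089 0.0125] p2 [0.478 0.038 0.003] p98 [0.558 0.138 0.014]
lock [-0.10227396 -0.09709036 -0.08821842] [-0.00869567 -0.00086102  0.00691357] [0.06631985 0.06799217 0.0685183 ]
tape [-0.14325496 -0.11776908  0.05364357] [-0.01484771 -0.00092827  0.01319264] [0.05713776 0.0666866  0.06739373]
hook [0.02248912 0.04485561 0.06235277] [-0.00780589 -0.00193225  0.00298389] [0.01426479 0.01521673 0.01541146]
((521.6015625, 87.06471252441406), (100.14420318603516, 70.83836364746094), 78.27403259277344)
lock none
tape 0.75 [275. 221.] n 404 med [0.5557 0.0783 0.0152] p2 [0.425 0.06  0.011] p98 [0.631 0.095 0.055]
hook 0.55 [280. 204.] n 131 med [0.6096 0.0683 0.015 ] p2 [0.582 0.058 0.011] p98 [0.636 0.078 0.02 ]
plate 0.81 [281. 214.] n 1703 med [0.57   0.0684 0.013 ] p2 [0.488 0.024 0.002] p98 [0.636 0.122 0.018]
tape [-0.13703951 -0.00574472  0.0715624 ] [-0.01571325 -0.00265785  0.00713191] [0.01524233 0.04591871 0.05493547]
hook [0.02108267 0.05035836 0.0758059 ] [-0.00884672 -0.00132303  0.00681045] [0.01495159 0.01890721 0.01998679]
((561.4714965820312, 78.89887237548828), (100.3747329711914, 149.58782958984375), 78.21927642822266)
```

View pics/w14wrist.png

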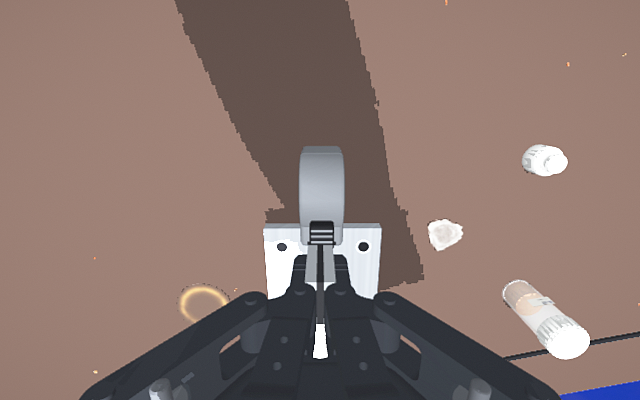

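Emit:
step_arm(
  rows=[
    [[0, 0, 10], 0],
    [[0, 0, 18], 0],
    [[0, 0, 22], 0],
    [[0, 0, 23], 0],
    [[0, 0, 23], 0],
  ],
)

```text
clock: 34.17
eef_pos: [0.4705, 0.0975, 0.1422]
tool_rot: [0.103, 0.995, 0.0, -0.0]
ft_force: [0.9, -0.7, -0.5]
grip_width: -0.0001
grasp_force: 0.0
```

Emit:
step_arm(
  rows=[
    [[0, 0, 0.7], 0],
    [[0, 0, 1.4], 0],
    [[0, 0, 2.1], 0],
    [[0, 0, 2.8], 0],
    [[0, 0, 3.5], 0],
    [[0, 0, 4], 0],
    [[0, 0, 4], 0],
  ],
)

```text
clock: 35.05
eef_pos: [0.4704, 0.0974, 0.1387]
tool_rot: [0.103, 0.995, 0.0, 0.0]
ft_force: [-1.6, -0.5, 5.1]
grip_width: 0.0001
grasp_force: 2.5
```

Contact on the lock; keep pressing slowly.

Emit:
step_arm(
  rows=[
    [[0, 0, 0.6], 0],
    [[0, 0, 1.2], 0],
    [[0, 0, 1.8], 0],
    [[0, 0, 2.4], 0],
    [[0, 0, 2.4], 0],
  ],
)

```text
clock: 35.67
eef_pos: [0.4704, 0.0975, 0.1365]
tool_rot: [0.103, 0.995, 0.0, 0.0]
ft_force: [-2.7, -0.7, 7.4]
grip_width: -0.0001
grasp_force: 3.3
```

Emit:
step_arm(
  rows=[
    [[0, 0, 0.6], 0],
    [[0, 0, 1.2], 0],
    [[0, 0, 1.8], 0],
    [[0, 0, 1.8], 0],
  ],
)

```text
clock: 36.17
eef_pos: [0.4704, 0.0975, 0.1348]
tool_rot: [0.103, 0.995, 0.0, 0.0]
ft_force: [-2.2, -0.3, 6.7]
grip_width: -0.0001
grasp_force: 3.6
```

Emit:
step_arm(
  rows=[
    [[0, 0, 0.5], 0],
    [[0, 0, 1], 0],
    [[0, 0, 1], 0],
  ],
)

```text
clock: 36.55
eef_pos: [0.4704, 0.0975, 0.134]
tool_rot: [0.103, 0.995, 0.0, 0.0]
ft_force: [-1.9, -0.9, 8.3]
grip_width: -0.0002
grasp_force: 4.5
```

Emit:
step_arm(
  rows=[
    [[0, 0, 0.4], 0],
    [[0, 0, 0.8], 0],
    [[0, 0, 0.8], 0],
  ],
)

```text
clock: 36.92
eef_pos: [0.4704, 0.0975, 0.1334]
tool_rot: [0.103, 0.995, 0.0, 0.0]
ft_force: [-3.9, -1.0, 10.6]
grip_width: -0.0001
grasp_force: 5.3
```

Emit:
step_arm(
  rows=[
    [[0, 0, 0.4], 0],
    [[0, 0, 0.7], 0],
    [[0, 0, 0.7], 0],
  ],
)

```text
clock: 37.3
eef_pos: [0.4704, 0.0975, 0.1329]
tool_rot: [0.103, 0.995, 0.0, 0.0]
ft_force: [-4.4, -0.3, 12.7]
grip_width: 0.0001
grasp_force: 6.0
```

Emit:
step_arm(
  rows=[
    [[0, 0, 0.3], 0],
    [[0, 0, 0.6], 0],
    [[0, 0, 0.6], 0],
  ],
)

```text
clock: 37.67
eef_pos: [0.4704, 0.0975, 0.1326]
tool_rot: [0.103, 0.995, 0.0, 0.0]
ft_force: [-6.0, -1.2, 14.4]
grip_width: 0.0005
grasp_force: 7.3
```

Emit:
step_arm(
  rows=[
    [[0, 0, 0.3], 0],
    [[0, 0, 0.6], 0],
    [[0, 0, 0.6], 0],
  ],
)

```text
clock: 38.05
eef_pos: [0.4704, 0.0975, 0.1326]
tool_rot: [0.103, 0.995, 0.0, 0.001]
ft_force: [-6.2, -1.0, 20.0]
grip_width: 0.0
grasp_force: 9.3
```

Emit:
step_arm(
  rows=[
    [[0, 0, 0.2], 0],
    [[0, 0, 0.2], 0],
    [[0, 0, 0.2], 0],
  ],
)

```text
clock: 38.42
eef_pos: [0.4704, 0.0975, 0.1326]
tool_rot: [0.103, 0.995, 0.0, 0.001]
ft_force: [-6.6, -1.4, 19.9]
grip_width: 0.0001
grasp_force: 10.0
```

Emit:
step_arm(
  rows=[
    [[0, 0, -3], 0],
    [[0, 0, -30], 0],
    [[0, 0, -32], 0],
    [[0, 0, -32], 0],
  ],
)

```text
clock: 38.92
eef_pos: [0.4703, 0.0974, 0.1617]
tool_rot: [0.103, 0.995, -0.0, -0.0]
ft_force: [-0.0, 0.2, 0.0]
grip_width: 0.0001
grasp_force: 0.0
```

Emit:
step_arm(
  rows=[
    [[20, 0, 0], 0],
    [[20, 0, 0], 0],
    [[20, 0, 0], 0],
    [[20, 0, 0], 0],
  ],
  claw=-1,
)

```text
clock: 39.42
eef_pos: [0.4514, 0.1015, 0.162]
tool_rot: [0.103, 0.995, 0.0, 0.0]
ft_force: [0.4, 0.0, -0.4]
grip_width: 0.0721
grasp_force: 0.0
```

```bash
python3 - <<'E'
from h import *
plan(.4553,.1005,.089,-11.6)
f=np.array([.9796,-.2011]); g=np.array([.2011,.9796])
for c in ('wrist',):
  im,d,P,o=look(c,['lock','tape'],'w15'+c)
  for n in o:
      X=(o[n][:,:2]-[.5614,.079])@f; Y=(o[n][:,:2]-[.5614,.079])@g; z=o[n][:,2]; print(n,np.percentile(X,[2,50,98]),np.percentile(Y,[2,50,98]),np.percentile(z,[50,95,98]))
E
```

```text
eef [0.4514 0.1015 0.162 ] yaw -11.81 tilt [ 0. -0. -1.] -> shift [-4.  -0.2 73. ] turn -0.21 clock 39.425 F [ 0.4  0.  -0.4] w 0.0721 g 0.0
lock 0.58 [319. 258.] n 592 med [0.4689 0.0968 0.0606] p2 [0.461 0.087 0.015] p98 [0.506 0.105 0.062]
tape 0.91 [320. 237.] n 5868 med [0.4529 0.0975 0.0525] p2 [0.42  0.069 0.013] p98 [0.592 0.118 0.061]
lock [-0.10175015 -0.09456215 -0.05485579] [-0.00913948 -0.00133447  0.00671879] [0.06055556 0.06194673 0.06222731]
tape [-0.14333362 -0.11059207  0.03148228] [-0.01478798 -0.00077018  0.01318397] [0.05254302 0.06092598 0.06136933]
```

Emit:
step_arm(
  rows=[
    [[-3.3, -0.6, 35], 0],
    [[-3.3, -0.6, 60], 0],
    [[-3.3, -0.6, 71], 0],
    [[-3.3, -0.6, 73], 0],
    [[-3.3, -0.6, 73], 0],
  ],
)

```text
clock: 40.2
eef_pos: [0.4545, 0.1004, 0.0898]
tool_rot: [0.103, 0.995, 0.0, 0.001]
ft_force: [0.8, 1.0, -0.2]
grip_width: 0.0851
grasp_force: 0.0
```

Emit:
step_arm(
  rows=[
    [[0, 0, 0], 0],
    [[0, 0, 0], 0],
    [[0, 0, 0], 0],
    [[0, 0, 0], 0],
    [[0, 0, 0], 0],
  ],
  claw=1,
)

```text
clock: 40.83
eef_pos: [0.4542, 0.1006, 0.0897]
tool_rot: [0.103, 0.995, 0.0, 0.0]
ft_force: [-1.7, 1.5, 5.8]
grip_width: 0.0296
grasp_force: 59.2
```

Emit:
step_arm(
  rows=[
    [[0, 0, -4], 0],
    [[0, 0, -12], 0],
    [[0, 0, -30], 0],
    [[0, 0, -60], 0],
    [[0, 0, -80], 0],
    [[0, 0, -80], 0],
  ],
)

```text
clock: 41.58
eef_pos: [0.4543, 0.1003, 0.1704]
tool_rot: [0.103, 0.995, 0.0, 0.001]
ft_force: [-0.0, 1.6, -3.8]
grip_width: 0.0292
grasp_force: 60.1
```

```bash
python3 - <<'E'
from h import *
plan(.45,-.165,.17,0)
im,d,P,o=look('top',['hook','plate','tape'])
print(rect(o['plate'][abs(o['plate'][:,2]-.0125)<.006]))
E
```

```text
eef [0.4543 0.1003 0.1704] yaw -11.81 tilt [ 0.002  0.    -1.   ] -> shift [ -50.1 -260.5    0.3] turn -11.81 clock 41.575 F [-0.   1.6 -3.8] w 0.0292 g 60.1
hook 0.43 [275. 214.] n 463 med [0.559  0.0778 0.0958] p2 [0.479 0.058 0.012] p98 [0.635 0.096 0.128]
plate 0.82 [282. 218.] n 1649 med [0.563  0.0673 0.0132] p2 [0.488 0.024 0.009] p98 [0.633 0.126 0.017]
tape 0.64 [272. 212.] n 387 med [0.5712 0.0756 0.0957] p2 [0.494 0.058 0.006] p98 [0.643 0.092 0.1  ]
((561.368408203125, 78.45985412597656), (99.04839324951172, 148.56565856933594), 78.39553833007812)
```

Lifted cleanly, plate unmoved. Carry it over to the right.

Emit:
step_arm(
  rows=[
    [[-10, -40, 0], -2],
    [[-18, -80, 0], -4],
    [[-25, -120, 0], -6],
    [[-32, -160, 0], -8],
    [[-38, -200, 0], -10],
    [[-44, -235, 0], -11.8],
    [[-50, -260, 0], -11.8],
    [[-50, -260, 30], -11.8],
    [[-50, -260, 60], -11.8],
    [[-50, -260, 76], -11.8],
    [[-50, -260, 76], -11.8],
  ],
)

```text
clock: 43.15
eef_pos: [0.4483, -0.164, 0.0912]
tool_rot: [0.0, 1.0, 0.001, -0.002]
ft_force: [0.4, 0.1, -3.2]
grip_width: 0.0296
grasp_force: 60.4
```

Emit:
step_arm(
  rows=[
    [[0, 0, 1.5], 0],
    [[0, 0, 3], 0],
    [[0, 0, 4], 0],
    [[0, 0, 4], 0],
  ],
)

```text
clock: 43.65
eef_pos: [0.4498, -0.1645, 0.0894]
tool_rot: [-0.0, 1.0, -0.0, 0.0]
ft_force: [-1.2, 0.0, -0.9]
grip_width: 0.0296
grasp_force: 60.6
```

Emit:
step_arm(
  rows=[
    [[0, 0, 0.5], 0],
    [[0, 0, 0.5], 0],
  ],
)

```text
clock: 43.9
eef_pos: [0.4499, -0.1645, 0.0894]
tool_rot: [-0.0, 1.0, -0.0, 0.0]
ft_force: [-1.9, -0.6, 5.7]
grip_width: 0.0294
grasp_force: 61.6
```

Emit:
step_arm(
  rows=[
    [[0, 0, 0], 0],
    [[0, 0, 0], 0],
    [[0, 0, 0], 0],
    [[0, 0, 0], 0],
  ],
  claw=-1,
)

```text
clock: 44.4
eef_pos: [0.4498, -0.1645, 0.0886]
tool_rot: [-0.0, 1.0, -0.0, 0.0]
ft_force: [0.3, 0.8, 1.6]
grip_width: 0.0855
grasp_force: 0.0
```

Emit:
step_arm(
  rows=[
    [[0, 0, -30], 0],
    [[0, 0, -80], 0],
    [[0, 0, -130], 0],
    [[0, 0, -130], 0],
  ],
)

```text
clock: 44.9
eef_pos: [0.4523, -0.1654, 0.223]
tool_rot: [-0.0, 1.0, -0.002, 0.005]
ft_force: [-0.1, 0.2, -0.3]
grip_width: 0.0854
grasp_force: 0.0
```

```bash
python3 - <<'E'
from h import *
plan(.45,-.165,.17,0)
im,d,P,o=look('wrist',['hook','lock','tape','plate'],'end')
p=o['tape'];print(p.min(0),p.max(0))
p=o['hook']; print(np.polyfit(p[:,0],p[:,2],1),p[:,0].max())
E
```

```text
eef [ 0.4523 -0.1654  0.223 ] yaw 0.0 tilt [ 0.009 -0.003 -1.   ] -> shift [ 2.8  0.6 53. ] turn 0.0 clock 44.9 F [-0.1  0.2 -0.3] w 0.0854 g 0.0
hook 0.79 [322. 310.] n 569 med [ 0.6056 -0.1661  0.015 ] p2 [ 0.577 -0.174  0.001] p98 [ 0.634 -0.158  0.017]
lock 0.84 [320. 213.] n 334 med [ 0.4644 -0.1664  0.0606] p2 [ 0.457 -0.174  0.058] p98 [ 0.473 -0.159  0.062]
tape none
plate 0.63 [544. 268.] n 10368 med [0.5446 0.076  0.0121] p2 [0.484 0.023 0.003] p98 [0.619 0.132 0.014]Traceback (most recent call last):
  File "<stdin>", line 4, in <module>
KeyError: 'tape'
```

```bash
python3 -c "
from workcell import bot
print(bot.job_done())"
```

```text
the job is handed in; nothing more can be done
None
```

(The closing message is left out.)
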